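# Clamp three spring-eye bushes in the cam jig for bore gauging

## Task

Load the three steel bushes from the shallow blue tray upright into the vee nests of the cam jig, one at a time in nest order: the short one into nest 1 (one dot, at the jig's right-hand end as you face it from the robot), then the medium one into nest 2, then the long one into nest 3, letting go of each. Then swing the cam lever by its handle to its highest lift, where it points straight back from the bar over the white index line, and finish still holding it there with all three bushes clamped ready for bore gauging: a spring throws the jig open if you let go. Leave everything else in the tray and on the bench where it is.

Things in the scene. Friction and masses are not known exactly. Their poses are not given: they have to be found in the camera images.
- bush_short: the short of three plain steel bushes (open tubes), 32 mm outside, 20 mm bore, 45 mm long, about 0.17 kg; standing upright in the tray. Origin at its centre, half-way up; z along the bore
- bush_medium: the medium bush: the same but 60 mm long, about 0.23 kg. Origin at its centre, half-way up
- bush_long: the long bush: the same but 75 mm long, about 0.29 kg. Origin at its centre, half-way up
- tray: blue sheet-steel tray fixed on the bench, 210 (x) by 200 (y) mm, floor 3 mm thick, rim 14 mm high; holds the bushes, a nut and a pin. Origin under its centre
- jig: clamping jig fixed on the bench; base 15 mm thick, 172 (x) by 214 (y) mm. Origin at bench height on the axis of nest 2 as clamped. Vee jaw on its +x side (away from the robot), clamp bar with plungers on the -x side, cam behind the bar. Clamped bushes stand at jig x = 0, y = -70, 0, 70 mm. Jaw, bar and guides rise 38 mm above the bench, screw heads 44 mm: keep fingertips above. Dots number the nests
- pocket1 (a point): loading point of nest 1, on its floor (15 mm above the bench), midway between vee and open plunger: put the bush's axis here. There is about 5 mm of room all round; the plunger then pushes the bush the last 5 mm home into the vee
- pocket2 (a point): loading point of nest 2, likewise, 70 mm from nest 1 along the jig's y
- pocket3 (a point): loading point of nest 3, likewise, 70 mm from nest 2 along the jig's y
- cam_lever (a joint): cam lever angle, rad: 0 at rest (lever about along the jig's -y), growing clockwise seen from above; highest lift at 1.65, where the lever points along the jig's -x (towards the robot) over the white index line; beyond it the lift falls, stop at 2.4. A spring pulls it to 0: about 2 N at the handle at first, about 5 N near the top
- lever_pivot (a point): vertical turning axis of cam and lever, 77 mm to the jig's -x side of its origin, given 48 mm above the bench
- lever_handle (a point): middle of the upright round black handle on the end of the lever: 20 mm across, 50 mm tall (50 to 100 mm above the bench), 95 mm from the turning axis; it does not spin on the lever. The lever arm below it is 14 mm wide, its top 50 mm above the bench
- lever: the lever: steel arm and black handle. Origin on the turning axis at bench height, x along the arm to the handle
- plunger1: spring plunger of nest 1, on the clamp bar: round steel nose 12 mm across, 25 mm above the bench, pressing along the jig's +x; springs back up to 7 mm, 3 N at first touch and about 6 N when clamped. Origin at the front of its nose
- plunger2: spring plunger of nest 2, on the clamp bar: round steel nose 12 mm across, 25 mm above the bench, pressing along the jig's +x; springs back up to 7 mm, 3 N at first touch and about 6 N when clamped. Origin at the front of its nose
- plunger3: spring plunger of nest 3, on the clamp bar: round steel nose 12 mm across, 25 mm above the bench, pressing along the jig's +x; springs back up to 7 mm, 3 N at first touch and about 6 N when clamped. Origin at the front of its nose
- nut: hexagon nut, 30 mm across flats, 22 mm high, lying in the tray. To be left alone
- pin: dark headed pin, 48 mm tall, head 22 mm, standing head down in the tray. To be left alone
- setting_ring: setting ring for the bore gauge, 50 mm outside, 18 mm high, lying by the right end of the jig. To be left alone
- bore_gauge: dial bore gauge lying on the bench, 190 mm long, origin under its dial (52 mm across), stem along its +x. To be left alone
- coil_spring: coil spring standing on the bench, 53 mm across, 79 mm high. To be left alone
- bearing_box: flat cardboard bearing box, 85 x 85 x 34 mm. To be left alone
- caliper: vernier caliper lying flat, 190 mm long, origin near its jaws, beam along its +x. To be left alone

How it is judged:
On the way, in this order (a step that is already met when the one before it is completed fails the run):
1. the short bush stands in nest 1, let go (x of bush_short in the frame of jig between -0.0125 and 0.004 m and y of bush_short in the frame of jig between -0.078 and -0.062 m and height (world z) of bush_short between 0.0345 and 0.0405 m and angle between bush_short's own z axis and vertical below 0.08 rad and contact force between the fingers and bush_short below 0.1 N and linear speed of bush_short below 0.02 m/s), for 0.2 s.
2. the medium bush stands in nest 2, let go (x of bush_medium in the frame of jig between -0.0125 and 0.004 m and y of bush_medium in the frame of jig between -0.008 and 0.008 m and height (world z) of bush_medium between 0.042 and 0.048 m and angle between bush_medium's own z axis and vertical below 0.08 rad and contact force between the fingers and bush_medium below 0.1 N and linear speed of bush_medium below 0.02 m/s), for 0.2 s.
3. the long bush stands in nest 3, let go (x of bush_long in the frame of jig between -0.0125 and 0.004 m and y of bush_long in the frame of jig between 0.062 and 0.078 m and height (world z) of bush_long between 0.0495 and 0.0555 m and angle between bush_long's own z axis and vertical below 0.08 rad and contact force between the fingers and bush_long below 0.1 N and linear speed of bush_long below 0.02 m/s), for 0.2 s.
At the end, for the whole second after the job is handed in: Short, medium, long bush upright on the floors of nests 1, 2, 3, each seated in its vee within 3 mm, pressed by its plunger over 2.5 N and not touched by the fingers; the lever still, within 0.16 rad of highest lift (1.65), the fingers holding it with over 1 N (x of bush_short in the frame of jig between -0.003 and 0.003 m and y of bush_short in the frame of jig between -0.073 and -0.067 m and height (world z) of bush_short between 0.0345 and 0.0405 m and angle between each of bush_short, bush_medium, bush_long's own z axis and vertical below 0.08 rad and x of bush_medium in the frame of jig between -0.003 and 0.003 m and y of bush_medium in the frame of jig between -0.003 and 0.003 m and height (world z) of bush_medium between 0.042 and 0.048 m and x of bush_long in the frame of jig between -0.003 and 0.003 m and y of bush_long in the frame of jig between 0.067 and 0.073 m and height (world z) of bush_long between 0.0495 and 0.0555 m and contact force between plunger1 and bush_short above 2.5 N and contact force between plunger2 and bush_medium above 2.5 N and contact force between plunger3 and bush_long above 2.5 N and contact force between the fingers and bush_short below 0.1 N and contact force between the fingers and bush_medium below 0.1 N and contact force between the fingers and bush_long below 0.1 N and value of joint cam_lever between 1.49 and 1.81 rad and velocity of joint cam_lever between -0.1 and 0.1 rad/s and contact force between the fingers and lever above 1 N); the arm keeps its last pose, push and grip.
It fails at once if something else in the tray or on the bench is moved more than 20 mm (distance of any of nut, pin, setting_ring, bore_gauge, coil_spring, bearing_box, caliper from where it was at the start of the episode above 0.02 m).
It also fails if it takes over 72 s, if anything falls off the work surface, if the arm or the gripper's body presses on something with over 40 N, if the wrist force passes 120 N, or if a joint passes its speed limit or range.

## Robot

A 6-joint arm with a two-finger parallel gripper is mounted at the origin on the work surface. World frame = base frame: x ahead of the robot, y to its left, z up, the work surface at z = 0. Lengths are in m, angles in rad, forces in N, time in s.
With the tool pointing down it reaches from about 0.3 to 0.75 m from the base axis. Payload 8.5 kg.
Tool frame: the origin (TCP) lies between the finger pads; the fingertips stand 22 mm ahead of it and the grasp point (between the pads) lies 3 mm ahead of it; z points along the fingers, y is the direction in which the jaws open and shut (so a half turn about z gives the same grasp; the last joint's range is limited). The gripper opens to 88 mm and grips with 3 to 60 N. Pads are 18 mm wide; open, the fingers measure 123 mm over their backs; the gripper's body (75 mm by 187 mm) begins 45 mm behind the grasp point.
Start: joints at [1.016, 0.381, 1.297, -0, 1.464, -0.215], TCP at [0.183, 0.519, 0.229] pointing down, gripper open.
Joint ranges: [-3.11, 3.11], [-0.89, 2.33], [0.22, 2.48], [-1.42, 4.56], [0.17, 2.85], [-2.88, 2.88]. Speed limits (rad/s): [2.39, 2.39, 3.14, 3.14, 3.14, 3.14].

## Interface

Orientations are given as a unit quaternion [x, y, z, w].
In Python, from station import r, ungrasp, clamp, inverse_kinematics, optics, current_time, current_q, current_joint_velocities, current_tau, current_eef_pos, current_tcp_rot, current_ft_force, current_wrist_torque, current_gripper_width gives the robot as it stands. The module is installed in compiled form; this text tells all that it offers. Calls block until the motion is done:
- r.move_to(position, orientation): joint-space move of the TCP to a pose.
- r.line_to(position, rot=None, rate=0.15, f_stop=None): straight line of the TCP; rot=None keeps the orientation; rate is the mean speed in m/s. With f_stop (N) it stops when the force on the tool has changed by that much, and returns True; else False.
- r.move_j(angles): joint-space move.
- ungrasp() and clamp(force=None): open the fingers fully, or close them until they stop; force is the grip in N (None keeps the last).
- r.wait(seconds).
- inverse_kinematics(position, orientation): joint angles nearest the present ones, or None.
- optics.get_image(name): name is "scene" or "top"; returns the picture (400x640x3 uint8, red, green, blue); there is no depth.
- optics.camera_info(name): a dict with "fovy" (degrees; the focal length in pixels is half the picture's height over the tangent of half this angle, whatever the lens; pixels are square), "cx", "cy" (the principal point, pixels), "origin" and "attitude" of the camera in the world. Camera axes: x right, y up, looking along -z (the intrinsics and any distortion apply to the point x, -y, -z); pixel columns grow to the right and rows downward; lengths in m; the calibration is good to about 2 mm. A picture is of the moment at which its call begins. camera_info takes no time and is no camera call.
A pose or a line that the arm cannot do raises r.MotionError and nothing moves.
- r.hand_in(): hands the job in, once; it reports no verdict.
Readings, each from a call of its own:
- current_time(): time.
- current_q(): joint angles.
- current_joint_velocities(): joint speeds.
- current_tau(): joint torques, N m.
- current_eef_pos(): TCP position.
- current_tcp_rot(): TCP orientation.
- current_ft_force(): force on the tool from outside, world axes, zero at the start.
- current_wrist_torque(): the same for the moment, N m.
- current_gripper_width(): finger opening in m.
Only numpy, scipy, OpenCV 4.12 (cv2) and the standard library are available. Lean on these libraries where they do the work, as an engineer would, in place of code of your own. Each camera call takes 0.05 s, during which the arm holds its last target.

## Working session

There is one attempt and no reset: what is moved stays moved. The work goes in short steps, each a Python script; the robot and the scene stay as the last script left them, time stands still between calls to the robot, and variables do not carry over. Pictures are saved under pics/ and viewed, and the job is handed in when it is done.

```bash
mkdir -p pics; ls; python3 - <<'E'
from station import *
import cv2
for n in("scene","top"):
    im=optics.get_image(n); cv2.imwrite(f"pics/{n}0.png",im[:,:,::-1]); print(n,optics.camera_info(n))
print(current_time(),current_tcp_rot(),current_gripper_width())
E
```

```text
pics
scene {'fovy': 45.738708336796265, 'cx': 317.6767479202392, 'cy': 194.83956907182952, 'origin': array([1.12616292, 0.03539804, 1.13608198]), 'attitude': array([0.16923981, 0.20222046, 0.73252906, 0.6275874 ])}
top {'fovy': 51.397586317499226, 'cx': 317.08698792828085, 'cy': 199.841048365654, 'origin': array([ 0.36858769, -0.03814439,  1.25767938]), 'attitude': array([ 0.04062516, -0.04740556, -0.69935065,  0.71204703])}
0.1 [ 1.69092572e-01  9.85599975e-01 -5.78765381e-04 -2.36247668e-04] 0.08819594251415423
```

View pics/scene0.png

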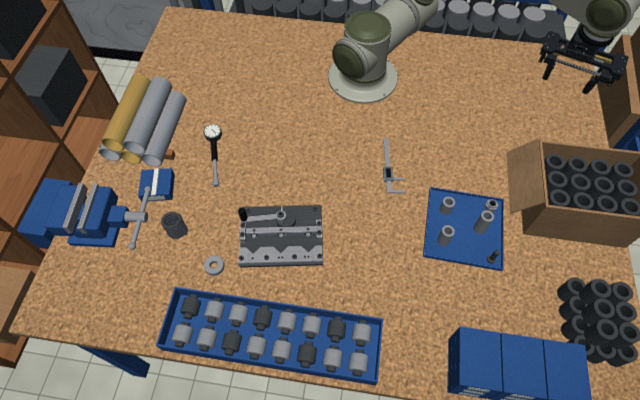

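View pics/top0.png

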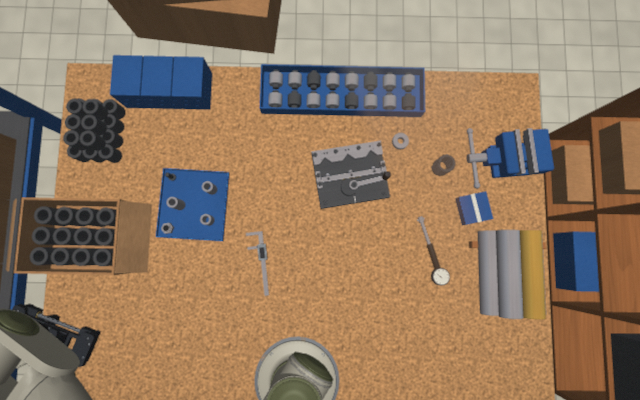

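The scene view shows the tray around (465,228) and the jig around (280,235). In the top view the tray is near (193,205), the jig near (350,175), and the lever handle near (386,176). I'll enlarge both regions.

```bash
cat > h.py <<'E'
import numpy as np
from station import *
from scipy.spatial.transform import Rotation as R
def cam(n):
    i=optics.camera_info(n); f=200/np.tan(np.radians(i['fovy'])/2)
    return f,i['cx'],i['cy'],np.array(i['origin']),R.from_quat(i['attitude']).as_matrix()
def toplane(n,u,v,z):
    f,cx,cy,o,A=cam(n); d=A@np.array([(u-cx)/f,-(v-cy)/f,-1.]); return o+d*(z-o[2])/d[2]
def proj(n,p):
    f,cx,cy,o,A=cam(n); c=A.T@(np.asarray(p,float)-o); return np.array([cx+f*c[0]/-c[2],cy-f*c[1]/-c[2]])
E
python3 - <<'E'
import cv2
a=cv2.imread('pics/top0.png');b=cv2.imread('pics/scene0.png')
def crop(im,x,y,w,h,s,n): cv2.imwrite('pics/'+n,cv2.resize(im[y:y+h,x:x+w],None,fx=s,fy=s,interpolation=cv2.INTER_CUBIC))
crop(a,300,130,115,85,6.5,'tj.png');crop(a,150,160,90,90,6.5,'tt.png')
crop(b,230,195,110,80,7,'sj.png');crop(b,415,180,100,90,6.5,'st.png')
E
```

```text
(no output)
```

View pics/tj.png

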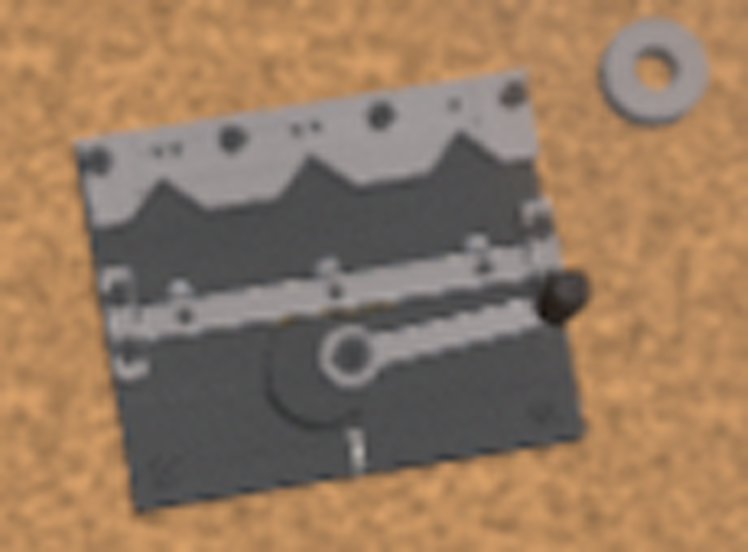

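View pics/tt.png

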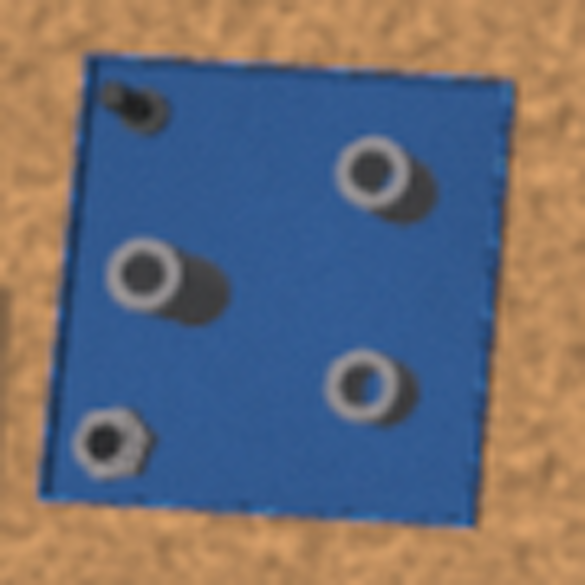

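View pics/sj.png

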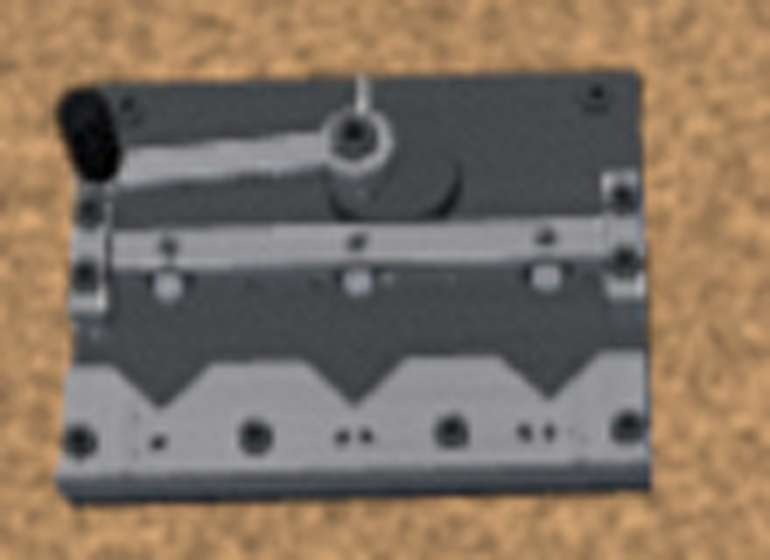

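View pics/st.png

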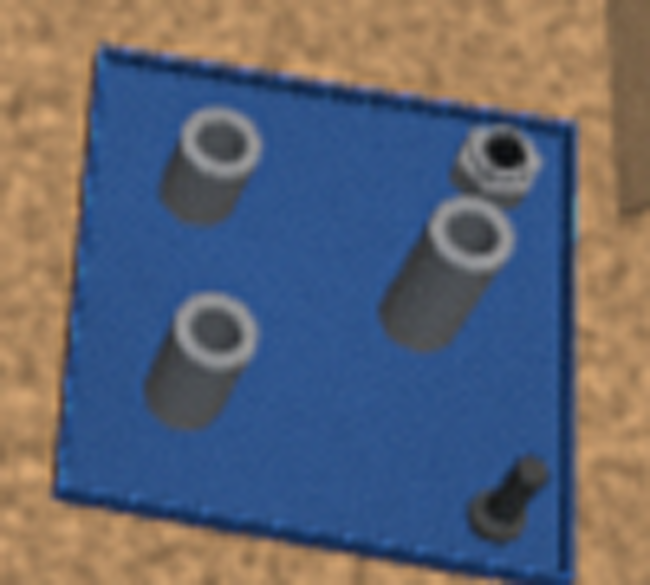

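Top crop: short bush at crop (362,386), medium (372,174), long (144,274). The vee apexes are at (462,132), (311,155) and (165,180), for nests 1 to 3, and the pivot is at (351,356). Next I'll compute positions in both views.

```bash
python3 - <<'E'
from h import *
np.set_printoptions(precision=4,suppress=True)
def px(x,y,s,x0,y0): return ((x+.5)/s-.5+x0,(y+.5)/s-.5+y0)
T=lambda x,y,z:toplane('top',*px(x,y,6.5,300,130),z)[:2]
S=lambda x,y,z:toplane('scene',*px(x,y,7,230,195),z)[:2]
for n,t,s,z in [('v1',(462,132),(160,405),.038),('v2',(311,155),(354,402),.038),('v3',(165,180),(548,398),.038),('pivot',(351,356),(357,139),.05),
 ('s1',(513,94),(78,441),.044),('s2',(381,115),(255,437),.044),('s3',(232,138),(452,432),.044),('s4',(99,160),(628,428),.044),('pl1',(478,238),(168,297),.028),('pl3',(180,283),(546,290),.028),('cFR',(137,510),(638,72),.015),('cFL',(583,436),(82,85),.015),('handle',(569,290),(85,100),.1)]:
    print(n,T(*t,z),S(*s,z))
T2=lambda x,y,z:toplane('top',*px(x,y,6.5,150,160),z)[:2]
S2=lambda x,y,z:toplane('scene',*px(x,y,6.5,415,180),z)[:2]
for n,t,s,z in [('short',(362,386),(221,142),.048),('medium',(372,174),(216,330),.063),('long',(144,274),(472,233),.078),('nut',(112,443),(500,158),.025),('pin',(110,96),(530,470),.05)]:
    print(n,T2(*t,z),S2(*s,z))
# refined: ring masks in top view
import cv2
im=cv2.imread('pics/top0.png')
for view,cs in(('top',[('short',(362,386),.048),('medium',(372,174),.063),('long',(144,274),.078)]),('scene',[('short',(221,142),.048),('medium',(216,330),.063),('long',(472,233),.078)])):
    im=cv2.imread(f'pics/{view}0.png').astype(int); x0,y0=(150,160) if view=='top' else (415,180)
    for n,c,z in cs:
        u,v=px(*c,6.5,x0,y0)
        m=(im.min(2)>115).astype(np.uint8)
        k,l,st,ce=cv2.connectedComponentsWithStats(m)
        i=min(range(1,k),key=lambda i:np.hypot(*(ce[i]-(u,v)))+(st[i,4]<15)*99)
        pts=cv2.findContours((l==i).astype(np.uint8),0,1)[0][0]
        (cu,cv_),ax,_=cv2.fitEllipse(pts)
        print(view,n,(u,v),(cu,cv_),ax,toplane(view,cu,cv_,z)[:2])
E
```

```text
v1 [ 0.6758 -0.207 ] [ 0.677  -0.2075]
v2 [ 0.6635 -0.1372] [ 0.6652 -0.1389]
v3 [ 0.6504 -0.0699] [ 0.6531 -0.0703]
pivot [ 0.5679 -0.1551] [ 0.5662 -0.1565]
s1 [ 0.6927 -0.2297] [ 0.6974 -0.2319]
s2 [ 0.6816 -0.1688] [ 0.6864 -0.1701]
s3 [ 0.6694 -0.1003] [ 0.6738 -0.1013]
s4 [ 0.6578 -0.0393] [ 0.6628 -0.0397]
pl1 [ 0.6281 -0.2159] [ 0.6303 -0.2165]
pl3 [ 0.6042 -0.0778] [ 0.6063 -0.0792]
cFR [ 0.4997 -0.0599] [ 0.5027 -0.0607]
cFL [ 0.5381 -0.2667] [ 0.5411 -0.2725]
handle [ 0.5906 -0.2452] [ 0.5912 -0.2467]
short [0.4581 0.2758] [0.4596 0.274 ]
medium [0.5518 0.2722] [0.5536 0.2702]
long [0.5033 0.3657] [0.5043 0.3641]
nut [0.4318 0.3937] [0.4357 0.3929]
pin [0.5872 0.3955] [0.5884 0.3921]
top short (205.26923076923077, 218.96153846153845) (205.17562866210938, 218.77792358398438) (9.48437786102295, 10.133840560913086) [0.4586 0.2761]
top medium (206.80769230769232, 186.34615384615384) (206.91481018066406, 186.08518981933594) (9.750011444091797, 10.145838737487793) [0.5525 0.2719]
top long (171.73076923076923, 201.73076923076923) (171.68345642089844, 201.625732421875) (9.693768501281738, 10.083322525024414) [0.5036 0.3659]
scene short (448.5769230769231, 201.42307692307693) (448.5093078613281, 201.4047393798828) (8.870025634765625, 11.609245300292969) [0.4596 0.2738]
scene medium (447.8076923076923, 230.34615384615384) (447.6760559082031, 230.35995483398438) (9.833381652832031, 11.950839042663574) [0.5537 0.2698]
scene long (487.1923076923077, 215.4230769230769) (487.16448974609375, 215.4124298095703) (9.656045913696289, 12.089118957519531) [0.5042 0.3641]
```

Both views agree to about 2 mm. From the vee line and the pivot, the jig yaw is about 0.178 rad and its origin is about (0.6427, -0.1420). Both the 90° vee depth and the lever's rest angle fit this. Now the short bush.

```bash
cat >> h.py <<'E'
PSI=.178; C,S_=np.cos(PSI),np.sin(PSI); O=np.array([.6427,-.1420])
def jig(x,y): return O+np.array([C*x-S_*y,S_*x+C*y])
def Q(a):
    y=np.array([np.cos(a),np.sin(a),0]);z=np.array([0,0,-1.]);return R.from_matrix(np.c_[np.cross(y,z),y,z]).as_quat()
def P(xy,z): return [float(xy[0]),float(xy[1]),float(z)]
BUSH={1:((.4591,.2750),.052,-1.39,.045),2:((.5531,.2709),.065,-.346,.060),3:((.5039,.3650),.073,-.6,.075)}
def load(n):
    xy,z,a,L=BUSH[n]; q=Q(a); pk=jig(-.005,(n-2)*.07)
    ungrasp(); r.move_to(P(xy,.17),q); r.line_to(P(xy,z),rate=.2); clamp(25)
    w=current_gripper_width(); print('w',w,current_time())
    if abs(w-.032)>.004: print('GRASP?'); return
    r.line_to(P(xy,.19),rate=.25); r.move_to(P(pk,.19),q); print('w',current_gripper_width())
    r.line_to(P(pk,z+.030),rate=.25); hit=r.line_to(P(pk,z+.0122),rate=.06,f_stop=8)
    print('hit',hit,current_eef_pos(),current_ft_force(),current_gripper_width())
    ungrasp(); r.wait(.1); r.line_to(P(pk,.19),rate=.3); r.wait(.2); print(current_time())
E
python3 - <<'E'
from h import *
for n in (1,2,3):
    xy,z,a,L=BUSH[n]; pk=jig(-.005,(n-2)*.07)
    print(pk,[None if s is None else np.round(s,2) for s in(inverse_kinematics(P(xy,z),Q(a)),inverse_kinematics(P(pk,z),Q(a)),inverse_kinematics(P(pk,.19),Q(a)))])
load(1)
import cv2
for n in("scene","top"): cv2.imwrite(f"pics/{n}1.png",optics.get_image(n)[:,:,::-1])
a=cv2.imread('pics/top1.png');b=cv2.imread('pics/scene1.png')
cv2.imwrite('pics/s1.png',cv2.resize(b[185:285,220:350],None,fx=6,fy=6,interpolation=2))
cv2.imwrite('pics/t1.png',cv2.resize(a[130:215,300:415],None,fx=6.5,fy=6.5,interpolation=2))
E
```

```text
[ 0.65017331 -0.21177929] [array([ 0.32,  0.55,  1.59, -0.  ,  1.  ,  1.71]), array([-0.49,  0.76,  1.12, -0.  ,  1.26,  0.9 ]), array([-0.49,  0.65,  0.94, -0.  ,  1.56,  0.9 ])]
[ 0.637779   -0.14288531] [array([ 0.26,  0.65,  1.33, -0.  ,  1.16,  0.61]), array([-0.4 ,  0.7 ,  1.21, -0.  ,  1.23, -0.06]), array([-0.4 ,  0.59,  1.04, -0.  ,  1.51, -0.06])]
[ 0.62538469 -0.07399132] [array([ 0.44,  0.65,  1.3 , -0.  ,  1.19,  1.04]), array([-0.31,  0.66,  1.28, -0.  ,  1.2 ,  0.29]), array([-0.31,  0.55,  1.12, -0.  ,  1.47,  0.29])]
w 0.00038692825671528014 4.0417
GRASP?
```

View pics/s1.png

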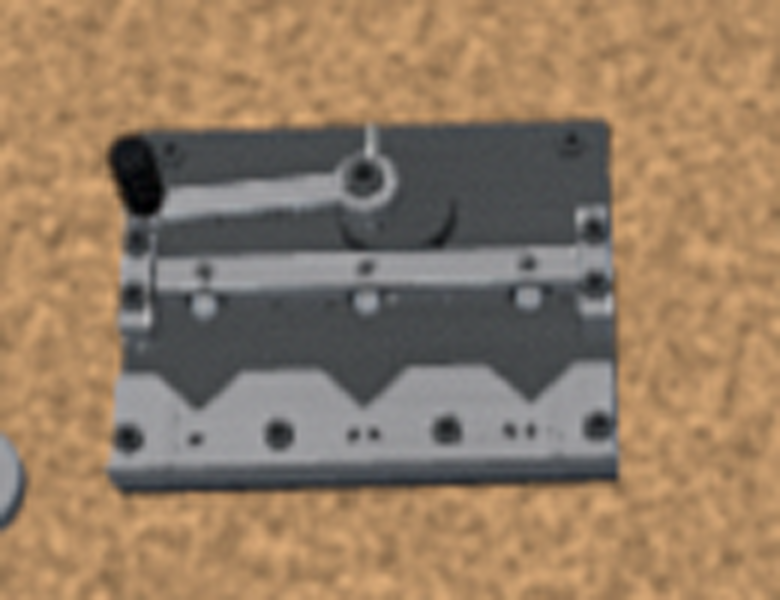

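View pics/t1.png

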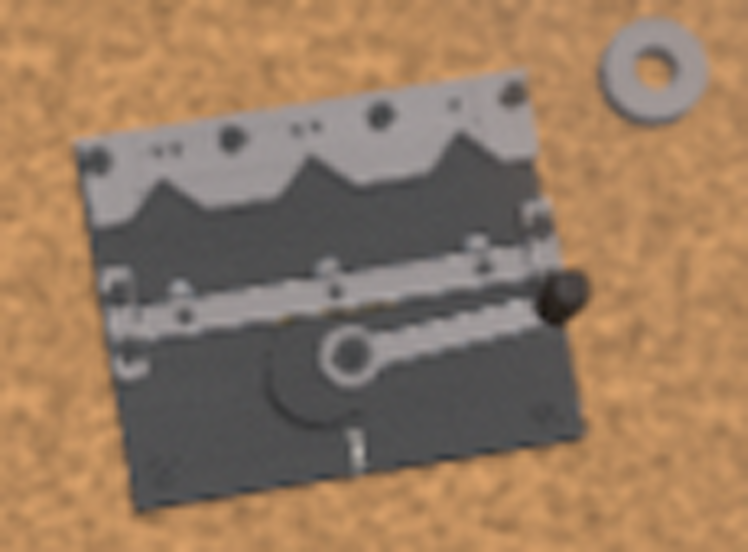

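The gripper closed on nothing, and the jig is unchanged. I'll look at the tray with the arm there.

```bash
python3 - <<'E'
from h import *
import cv2
a=cv2.imread('pics/top1.png');b=cv2.imread('pics/scene1.png')
p=np.array(current_eef_pos());tip=p-[0,0,.022]
print(p,current_tcp_rot(),Q(-1.39),current_q(),current_ft_force(),proj('top',tip),proj('scene',tip))
cv2.imwrite('pics/st1.png',cv2.resize(b[150:280,390:520],None,fx=4.5,fy=4.5,interpolation=2))
cv2.imwrite('pics/tt1.png',cv2.resize(a[150:280,130:260],None,fx=4.5,fy=4.5,interpolation=2))
E
```

```text
[0.45912414 0.27500305 0.0519929 ] [9.95917790e-01 9.02649209e-02 1.75699758e-05 1.95083667e-07] [0.99591687 0.09027509 0.         0.        ] [ 3.18314326e-01  5.51796474e-01  1.58608603e+00 -9.86450410e-06
  1.00367600e+00  1.70834005e+00] [-0.06026496  0.38660213  0.24797005] [207.10670509 219.08762591] [447.39872365 204.67125428]
```

View pics/st1.png

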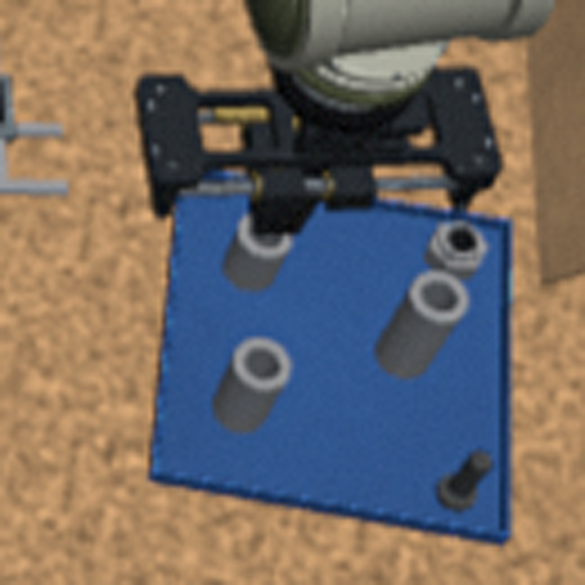

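View pics/tt1.png

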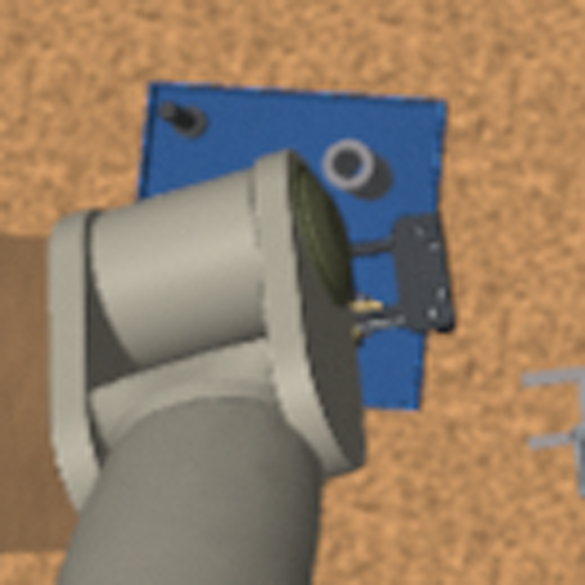

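```bash
python3 - <<'E'
from h import *
import cv2
b=cv2.imread('pics/scene1.png')
cv2.imwrite('pics/st2.png',cv2.resize(b[175:225,425:485],None,fx=12,fy=12,interpolation=2))
for z in(.02,.03,.05,.08):print(z,toplane('scene',453,201.5,z))
p=np.array(current_eef_pos())
# gripper body features: finger backs etc
for d in(0,-.022,.048):print(proj('scene',p+[0,0,d]))
# base flange check: robot base at origin
print(proj('scene',[0,0,0]),proj('top',[0,0,0]))
E
```

```text
0.02 [0.44086607 0.29194922 0.02      ]
0.03 [0.44700627 0.28965054 0.03      ]
0.05 [0.45928668 0.28505319 0.05      ]
0.08 [0.47770728 0.27815716 0.08      ]
[449.31845252 200.5681961 ]
[447.39872365 204.67125428]
[453.71614967 191.16894835]
[362.52721329  76.7430033 ] [297.04172212 380.05934869]
```

View pics/st2.png

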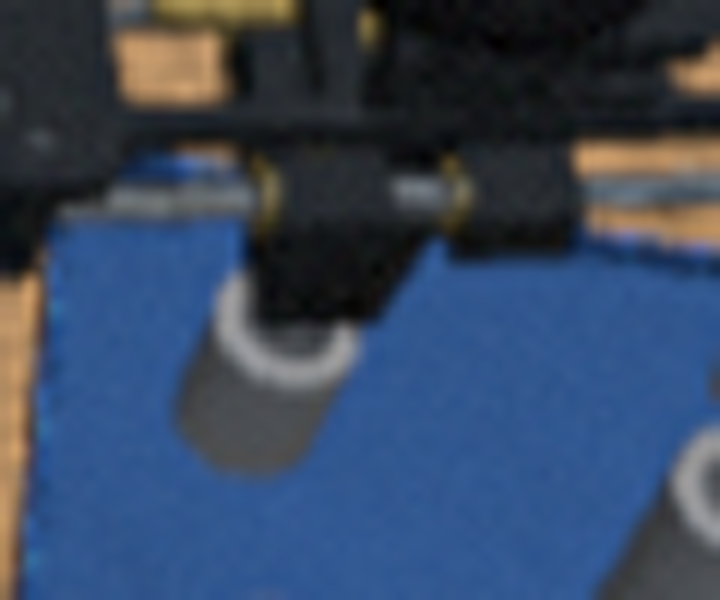

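Closed, the fingers seem to hang just over the short bush's bore (crop about (320,320)). The bush hasn't moved, and the force reads zero. That suggests the fingertips are higher than I assumed, so I'll check with a gentle touch on the empty tray floor.

```bash
python3 - <<'E'
from h import *
p=current_eef_pos(); r.line_to([p[0],p[1],.09],rate=.2)
r.line_to([.508,.305,.09],rate=.25)
r.line_to([.508,.305,.05],rate=.15)
h=r.line_to([.508,.305,.002],rate=.04,f_stop=4)
print(h,current_eef_pos(),current_ft_force(),current_time())
import cv2
cv2.imwrite('pics/s3.png',cv2.resize(optics.get_image('scene')[150:280,390:520,::-1],None,fx=4.5,fy=4.5,interpolation=2))
E
```

```text
False [0.5081431  0.30504236 0.00223147] [ 0.22655621 -0.60916467 -0.21235287] 6.6333
```

View pics/s3.png

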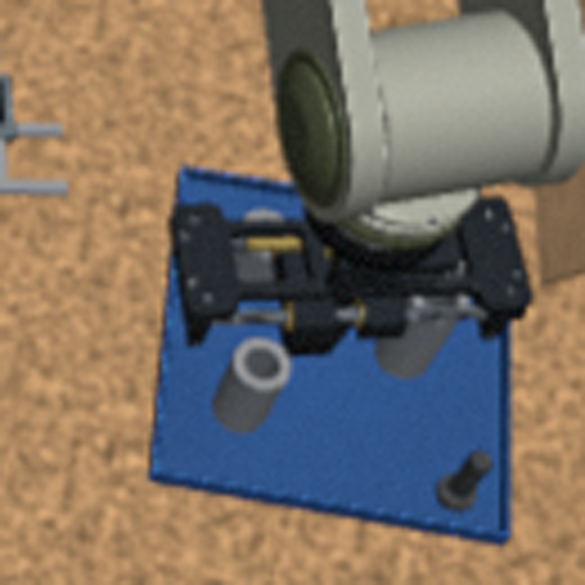

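No contact even at a reported z of 0.002, so the reported height doesn't match the real fingertips. I'll touch a clear bit of bench to measure the offset, with the camera checking.

```bash
python3 - <<'E'
from h import *
import cv2
p=current_eef_pos(); r.line_to([p[0],p[1],.11],rate=.25)
r.line_to([.60,.09,.11],rate=.3)
r.line_to([.60,.09,.03],rate=.25)
h=False
try: h=r.line_to([.60,.09,-.05],rate=.05,f_stop=4)
except r.MotionError as e: print('err',e)
print(h,current_eef_pos(),current_ft_force(),current_time(),current_q())
for n in('scene','top'): cv2.imwrite(f'pics/{n}4.png',optics.get_image(n)[:,:,::-1])
t=np.array(current_eef_pos()); print(proj('scene',[t[0],t[1],0]),proj('top',[t[0],t[1],0]))
b=cv2.imread('pics/scene4.png');cv2.imwrite('pics/s4.png',cv2.resize(b[120:250,300:460],None,fx=4.8,fy=4.5,interpolation=2))
b=cv2.imread('pics/top4.png');cv2.imwrite('pics/t4.png',cv2.resize(b[130:260,200:360],None,fx=4.8,fy=4.5,interpolation=2))
E
```

```text
True [ 0.59986869  0.08999739 -0.009664  ] [-3.02702745 -0.70231601  8.92356331] 9.5583 [-4.60060993e-02  7.32091576e-01  1.42153969e+00 -4.58039260e-05
  9.88389725e-01  1.34400659e+00]
[372.1590574 247.3991403] [272.26522468 175.18014677]
```

View pics/s4.png

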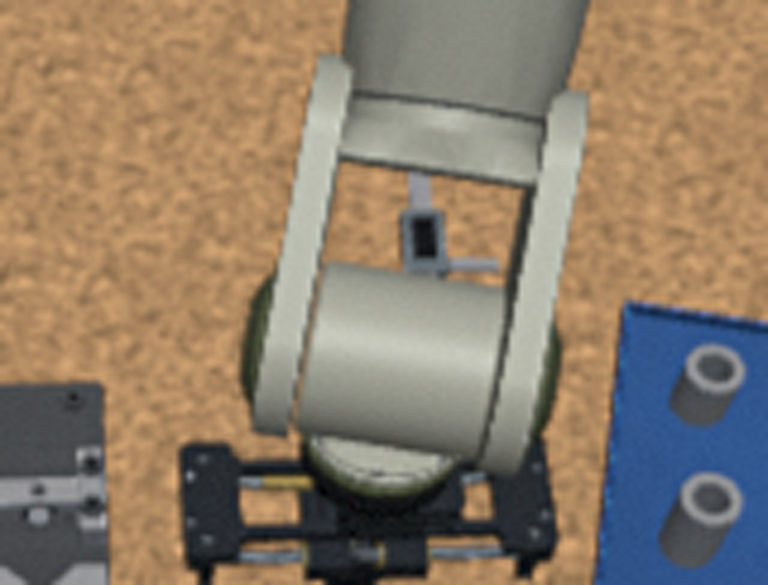

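View pics/t4.png

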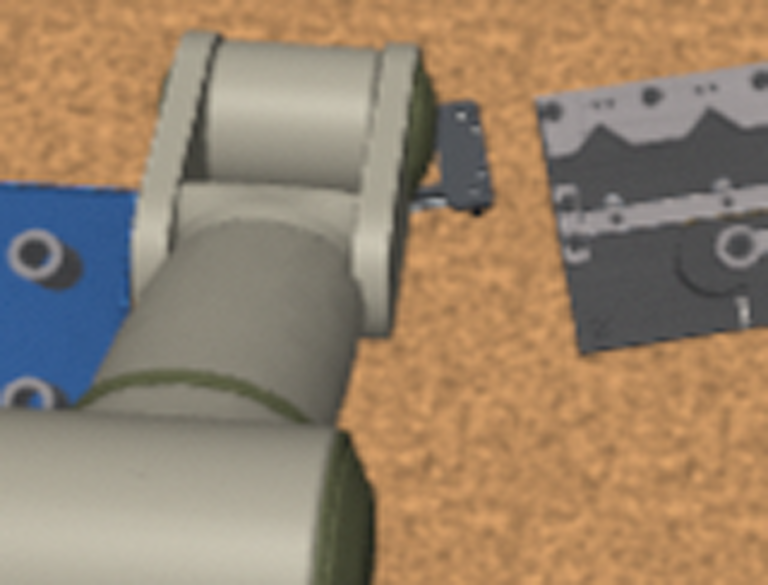

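```bash
python3 - <<'E'
from h import *
import cv2
b=cv2.imread('pics/scene4.png');cv2.imwrite('pics/s5.png',cv2.resize(b[205:265,330:425],None,fx=8,fy=8,interpolation=2))
p=np.array(current_eef_pos())
for z in(0,.02,.04,.06,.08,.1):print(z,(proj('scene',[p[0],p[1],z])-[330,205])*8)
E
```

```text
0 [337.27245922 339.19312243]
0.02 [343.05689903 313.50129508]
0.04 [349.0069057  287.07409566]
0.06 [355.12969094 259.87949313]
0.08 [361.43289144 231.88356882]
0.1 [367.92460067 203.05037524]
```

View pics/s5.png

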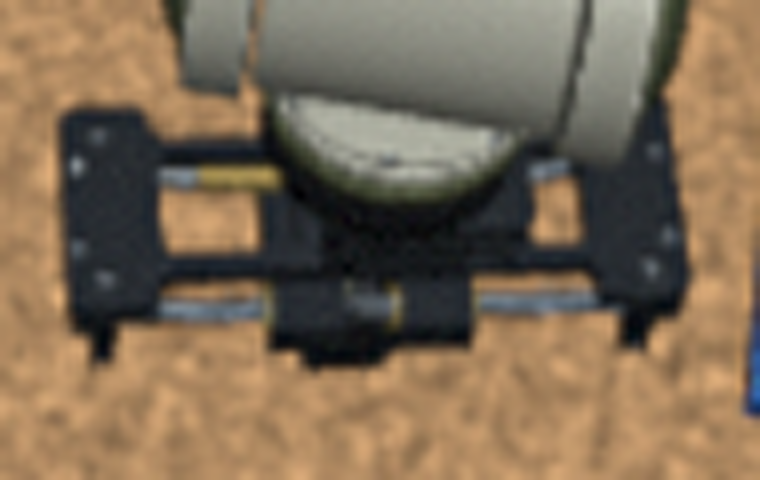

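Odd: the apparent finger length differs between pictures. I'll lift and look at the gripper both closed and open, well clear of everything.

```bash
python3 - <<'E'
from h import *
import cv2
r.line_to([.60,.09,.16],rate=.3)
p=np.array(current_eef_pos())
c=proj('scene',p).astype(int);x0,y0=c[0]-65,c[1]-45
print(p,current_gripper_width(),current_ft_force())
f=lambda k:cv2.resize(optics.get_image('scene')[y0:y0+90,x0:x0+130,::-1],None,fx=6,fy=6,interpolation=2)
a=f(0);cv2.imwrite('pics/c6.png',a)
ungrasp();print(current_gripper_width(),current_time());cv2.imwrite('pics/o6.png',f(0))
print([((proj('scene',p+[0,0,d])-[x0,y0])*6) for d in(0,-.022,.042)])
d=np.array([np.cos(-1.39),np.sin(-1.39),0])*.044
print([((proj('scene',p+[0,0,-.022]+s*d)-[x0,y0])*6) for s in(1,-1)])
E
```

```text
[0.59929275 0.09000764 0.15811211] 0.0008718504731638004 [-0.49419891  0.26508258 -0.45422251]
0.0881399719895314 11.75
[array([393.07138372, 270.26652172]), array([387.23062168, 296.22253285]), array([404.79850018, 218.15188954])]
[array([275.64280508, 299.03075114]), array([498.75053646, 293.41602338])]
```

View pics/c6.png

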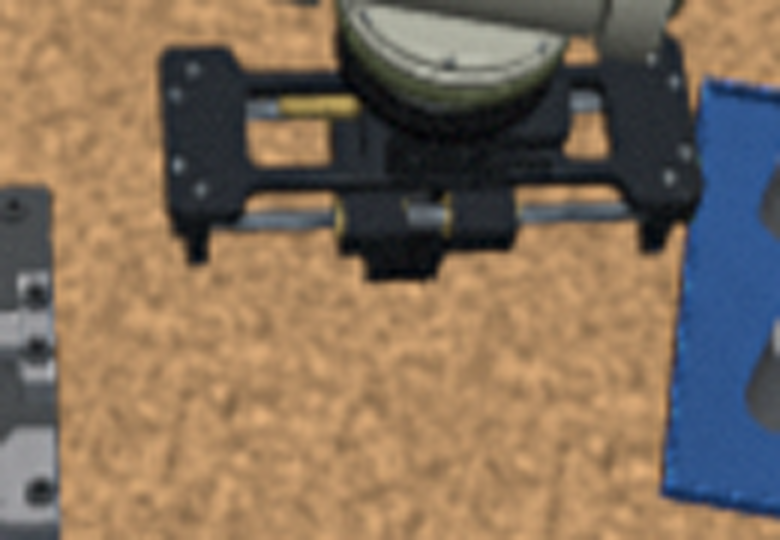

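View pics/o6.png

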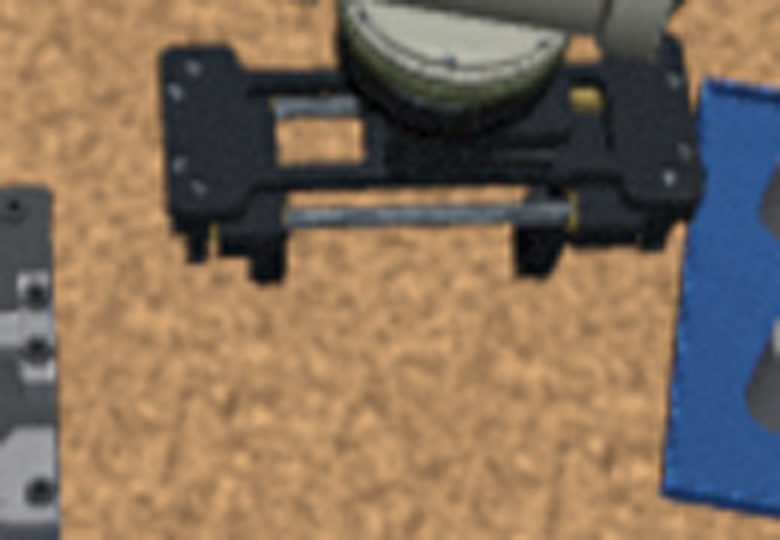

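```bash
python3 - <<'E'
from h import *
p=np.array([.59929,.09001,.15811]); c=proj('scene',p).astype(int);x0,y0=c[0]-65,c[1]-45
g=lambda x,y:toplane('scene',(x+.5)/6-.5+x0,(y+.5)/6-.5+y0,.168)[:2]
A,B=g(285,281),g(517,276); print(A,B,(A+B)/2,np.linalg.norm(A-B),np.arctan2(*(A-B)[::-1]))
print(g(367,281),g(437,279),(g(367,281)+g(437,279))/2)
E
```

```text
[0.61459167 0.04797642] [0.59895269 0.13550867] [0.60677218 0.09174254] 0.08891834817530536 -1.3939964480308815
[0.60982515 0.07897799] [0.60489667 0.10536169] [0.60736091 0.09216984]
```

The measured tip position agrees with the report in x and y to about 1 mm. In z, both the touch and the camera put the real tips 10 mm above the reported TCP, not 22 mm below it. I'll command heights from the measured tips, use force stops when placing, and keep extra body clearance.

```bash
cat >> h.py <<'E'
TO=.0097   # measured: tip z = reported z + TO
TIP={1:(.030,-1.15,-1.39),2:(.043,-.346,-.346),3:(.051,-.6,-.6)}
def load(n):
    xy=BUSH[n][0]; t,a1,a2=TIP[n]; z=t-TO; q,q2=Q(a1),Q(a2); pk=jig(-.005,(n-2)*.07)
    ungrasp(); r.move_to(P(xy,.13),q)
    if r.line_to(P(xy,z),rate=.2,f_stop=12): print('touched',current_eef_pos(),current_ft_force()); return False
    clamp(30); w=current_gripper_width(); print('w',w,current_time())
    if abs(w-.032)>.004: print('GRASP?'); return False
    r.line_to(P(xy,.15),rate=.25); r.move_to(P(pk,.15),q2); print('w',current_gripper_width())
    r.line_to(P(pk,z+.022),rate=.25); hit=r.line_to(P(pk,z+.0085),rate=.04,f_stop=4)
    print('hit',hit,current_eef_pos()[2]-z,current_ft_force(),current_gripper_width())
    ungrasp(); r.wait(.1); r.line_to(P(pk,.15),rate=.3); print(current_time()); return True
E
cat > look.py <<'E'
import sys,cv2; from h import *
k=sys.argv[1]; a=optics.get_image('top')[:,:,::-1];b=optics.get_image('scene')[:,:,::-1]
cv2.imwrite(f'pics/top_{k}.png',a);cv2.imwrite(f'pics/scene_{k}.png',b)
A=cv2.resize(a[120:215,300:415],None,fx=3.4,fy=3.4*1.4,interpolation=2)[:450];B=cv2.resize(b[185:280,225:345],None,fx=3.3,fy=4.7,interpolation=2)[:450]
h=min(len(A),len(B));cv2.imwrite(f'pics/both_{k}.png',np.hstack([A[:h],B[:h]]))
E
python3 -c "
from h import *
load(1)"; python3 look.py a
```

```text
w 0.03114862538314465 14.55
w 0.031339098851647006
hit True 0.011086901418605105 [ 0.84375355 -0.64838451  2.12491372] 0.03126650004205849
19.625
```

View pics/both_a.png

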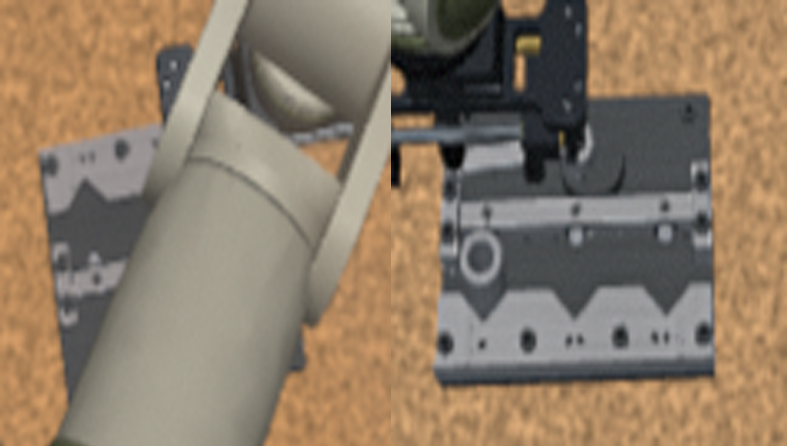

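The short bush stands in nest 1: scene crop (482,257), between the plunger and the vee. A measurement follows, then the medium bush.

```bash
cat >> h.py <<'E'
import cv2
def ring(f,view,p):
    im=cv2.imread(f).astype(int); u,v=proj(view,p)
    m=(im.min(2)>118).astype(np.uint8); k,l,st,ce=cv2.connectedComponentsWithStats(m)
    i=min(range(1,k),key=lambda i:np.hypot(*(ce[i]-(u,v)))+(st[i,4]<15)*99)
    (cu,c2),ax,_=cv2.fitEllipse(cv2.findContours((l==i).astype(np.uint8),0,1)[0][0])
    w=toplane(view,cu,c2,p[2])[:2]; d=w-O; return ax,np.round([C*d[0]+S_*d[1],-S_*d[0]+C*d[1]],4)
E
python3 - <<'E'
from h import *
print(ring('pics/scene_a.png','scene',P(jig(-.005,-.07),.060)))
load(2)
E
python3 look.py b; python3 -c "
from h import *
print(ring('pics/scene_b.png','scene',P(jig(-.005,-.07),.060)),ring('pics/scene_b.png','scene',P(jig(-.005,0),.075)))"
```

```text
((3.1079061031341553, 5.597951412200928), array([-0.0084, -0.0952]))
w 0.031189372554089816 23.2667
w 0.03087222948784636
hit True 0.010987426727020293 [-0.17911646  0.14921068  1.2417758 ] 0.031340651118418564
27.8583
((9.283293724060059, 10.737336158752441), array([-0.0034, -0.0717])) ((14.400032043457031, 48.43115997314453), array([-0.0131,  0.0349]))
```

View pics/both_b.png

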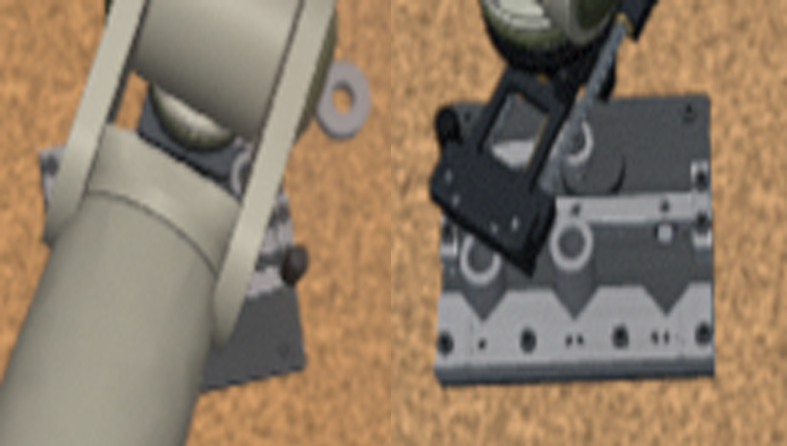

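The short bush measures (-3.4, -71.7) mm in the jig frame, which is good. The medium bush stands in nest 2 with its ring at crop (572,244); that blob merged with the bar, so I'll measure it by hand. Next is the long bush.

```bash
python3 - <<'E'
from h import *
w=toplane('scene',279.5,236.5,.075)[:2]-O; print('medium jig',C*w[0]+S_*w[1],-S_*w[0]+C*w[1])
load(3)
h=jig(-.077,0)+.095*np.array([np.cos(PSI-np.pi/2+.08),np.sin(PSI-np.pi/2+.08)])
print(h)
r.move_to(P(h,.15),Q(.258)); print(current_time())
E
python3 look.py c
```

```text
medium jig -0.002551859676160525 -0.00023744281038958094
w 0.03110096042854691 31.5667
w 0.03151392468581446
hit True 0.01094783372695591 [0.90571192 0.2564772  0.72507518] 0.03123068287051121
36.175
[ 0.59115561 -0.24748945]
37.225
```

View pics/both_c.png

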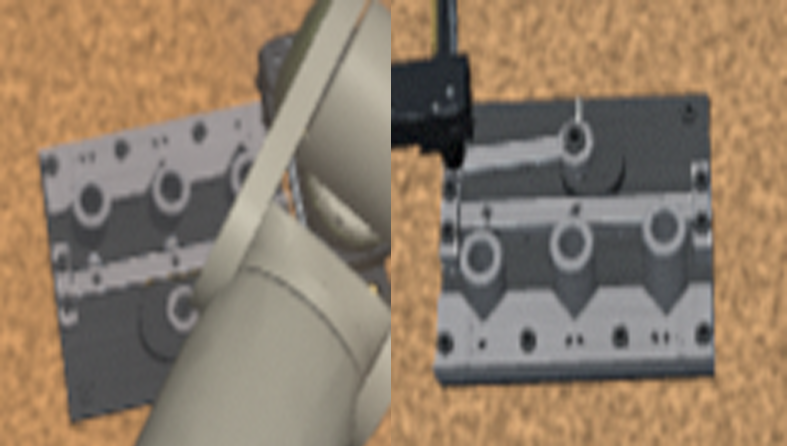

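All three bushes stand in their nests: scene crop (482,257), (572,244) and (664,230). The gripper is above the handle, so I'll take the lever next.

```bash
python3 - <<'E'
from h import *
pv=jig(-.077,0); z=.072-TO; th0=PSI-np.pi/2+.08; a0=.258
pose=lambda s:(P(pv+.095*np.array([np.cos(th0-s),np.sin(th0-s)]),z),Q(a0-s))
for s in(0,.8,1.65): print(np.round(inverse_kinematics(*pose(s)),2))
if r.line_to(pose(0)[0],rate=.15,f_stop=8): print('touched',current_eef_pos(),current_ft_force()); raise SystemExit
clamp(25); print('w',current_gripper_width(),current_ft_force(),current_time())
if abs(current_gripper_width()-.02)>.004: raise SystemExit
for s in np.linspace(0,1.65,11)[1:]:
    p,q=pose(s); h=r.line_to(p,rot=q,rate=.08,f_stop=45)
    print(round(s,2),h,np.round(current_ft_force(),1),round(current_gripper_width(),4))
    if h: break
r.wait(.3);print(current_time(),current_eef_pos(),np.linalg.norm(np.array(current_eef_pos()[:2])-pv))
E
python3 look.py d
```

```text
[-0.58  0.69  1.26 -0.    1.2  -0.84]
[-0.64  0.58  1.48 -0.    1.08 -0.09]
[-0.58  0.5   1.66 -0.    0.98  0.81]
w 0.019007274993498573 [ 1.25696815 -0.22472054 -0.67614086] 39.1083
0.16 False [ 1.4  0.4 -2.2] 0.019
0.33 False [ 3.2  1.  -1.4] 0.0193
0.49 False [ 3.1  1.1 -1.2] 0.0193
0.66 False [ 4.2  3.1 -2.1] 0.0192
0.82 False [ 5.4  2.7 -3.2] 0.0194
0.99 False [ 5.3  2.5 -4.5] 0.0193
1.15 False [ 6.1  0.8 -4.6] 0.0189
1.32 False [ 5.4 -0.3 -5.2] 0.0192
1.48 False [ 5.1 -0.6 -5. ] 0.0192
1.65 False [ 5.6 -0.8 -5.7] 0.0194
42.825 [ 0.47462167 -0.17345689  0.062282  ] 0.0940001153495046
```

View pics/both_d.png

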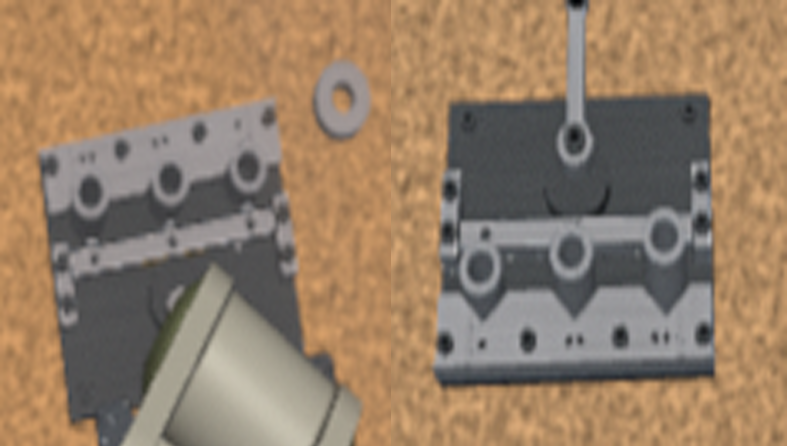

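The lever now points straight back over the index line, and all three rings have shifted into the vees. I'll measure how well they are seated, and the lever angle.

```bash
python3 - <<'E'
from h import *
b=cv2.imread('pics/scene_d.png');a=cv2.imread('pics/top_d.png')
cv2.imwrite('pics/sd.png',cv2.resize(b[180:275,230:340],None,fx=6.3,fy=6.3,interpolation=2))
cv2.imwrite('pics/td.png',cv2.resize(a[130:210,305:395],None,fx=7,fy=7,interpolation=2))
E
```

```text
(no output)
```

View pics/sd.png

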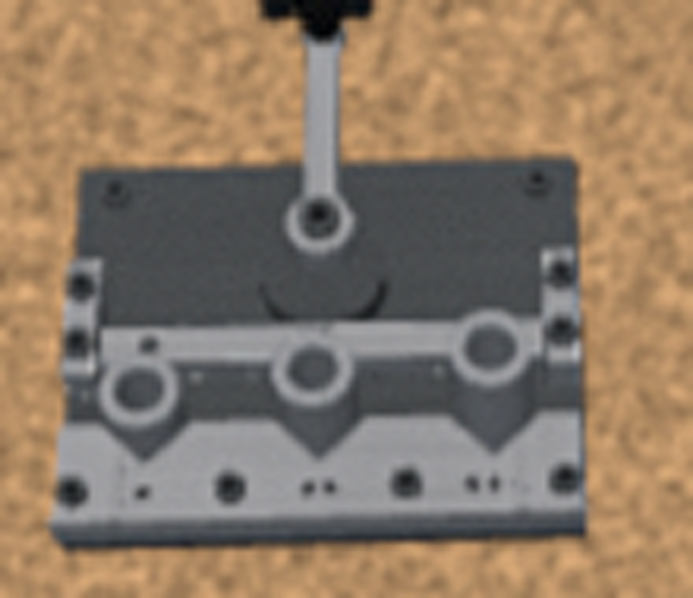

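View pics/td.png

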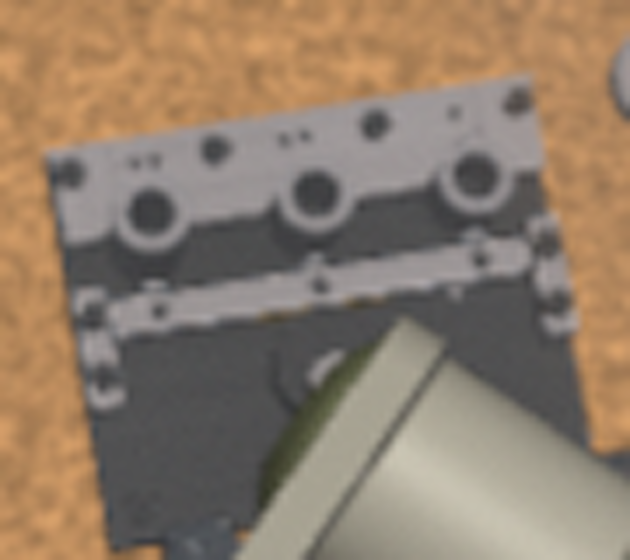

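Scene crop rings are at (139,391), (313,369) and (491,348); top crop bores at (477,174), (316,193) and (153,212). The lever runs from (319,218) up to (322,40).

```bash
python3 - <<'E'
from h import *
def J(w): w=w[:2]-O; return np.round([C*w[0]+S_*w[1],-S_*w[0]+C*w[1]],4)
for (sx,sy),(tx,ty),z in [((139,391),(477,174),.060),((313,369),(316,193),.075),((491,348),(153,212),.090)]:
    print(J(toplane('scene',(sx+.5)/6.3-.5+230,(sy+.5)/6.3-.5+180,z)),J(toplane('top',(tx+.5)/7-.5+305,(ty+.5)/7-.5+130,z)))
A=toplane('scene',(319.5)/6.3-.5+230,218.5/6.3-.5+180,.05);B=toplane('scene',322.5/6.3-.5+230,40.5/6.3-.5+180,.05)
d=(B-A)[:2]; print('lever', 1.65-((np.arctan2(d[1],d[0])-(PSI-np.pi)+np.pi)%(2*np.pi)-np.pi))
print(current_ft_force(),current_gripper_width(),current_time(),np.abs(current_joint_velocities()).max())
E
```

```text
[ 0.0027 -0.0707] [ 0.0017 -0.0694]
[ 0.0019 -0.0007] [0.0011 0.0009]
[0.0018 0.0693] [0.0006 0.0701]
lever 1.6470497053840787
[ 5.752752    0.02818072 -5.56362751] 0.01902045207800154 42.925 0.002430662047098179
```

```bash
python3 - <<'E'
from h import *
r.hand_in(); print(current_time(),current_gripper_width(),current_ft_force())
E
```

```text
the job is handed in; nothing more can be done
the job is handed in; nothing more can be done
```

I loaded the short, medium and long bushes upright into nests 1, 2 and 3 in that order, letting go of each. I then swung the lever to its highest lift and handed the job in at about 43 s, still gripping the handle. No verdict was reported.

**Last checks:**
- **Bushes:** both cameras put them within about 1 mm of the nest centres in y. In x they read 0.6–2.7 mm towards the vee, which I put down to the roughly 2 mm calibration error since the vee is a hard stop. The short bush's 2.7 mm is close to the 3 mm limit.
- **Lever:** the measured angle was about 1.647 rad against 1.65. The grip was 19 mm on the handle with about 8 N on the wrist, and the arm was still.
- **Not measured:** I had no reading of the plunger forces. The bars and bushes only showed visually as pushed home. I didn't re-measure the other bench items at the end, but nothing touched them that I noticed.

**What went wrong or disagreed:**
- **Missed first grasp:** my first grasp closed on nothing. A touch on the bench and a camera measurement both put the real fingertips about 10 mm above the reported TCP, not 22 mm below it as stated. I worked from the measured height after that.
- **Risky height check:** while looking into this I lowered the closed gripper into the tray close to the long bush. It made no contact.
- **Bad ring detections:** two automatic ring detections locked onto the wrong blob. I re-measured the short bush from the next picture and the medium one by hand.

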